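Load a battery cell into the spring-clamp tester

TASK

Load the cell that lies in the wooden cradle into the grey cell tester: press the tall sprung carriage back with the end of the cell, lower the cell into the gap until it lies on the two rails behind the low end post, and let go so that the spring clamps it lengthwise between carriage and post. Either way round will do. Leave the two cells that stand upright on the bench standing where they are.

Things in the scene. Friction and masses are not known exactly. Their poses are not given: they have to be found in the camera images.
- cell_mid (a point): centre of the cell to load: green cylinder, 18.4 mm across, 65 mm long, 47 g, lying level in a fixed wooden cradle, axis 36 mm above the bench. Its z axis runs along the cell. The cradle (50 x 86 mm, foot 10 mm thick) holds it in two V blocks, 22 to 34 mm either side of the middle; between them the cell is free for fingers.
- bay (a point): centre of a loaded cell, 36 mm above the bench, in the fixed grey tester. y runs along the bay to the black end post, z up. Post: face at y +32.5, 10 thick, 34 wide, top at z +3 (mm from here). Flared cheeks y +18 to +33, top z +3, guide the cell sideways. Two rails, together 13 wide, tops z -8, carry it; beside them all is free down to the base plate, z -26.
- carriage (a joint): travel of the sprung carriage along the bay's -y, m: 0 at rest, 0.015 with a cell clamped, 0.035 at its stop; spring 2, 3.8 and 6.2 N there. Upright metal plate, 28 mm wide, 8 thick; from the bay's centre its face is at y -17.5 mm at rest, its top at z +30. Housing behind: from y -66, top z +20. A cell held 13 to 25 mm above the bay's centre clears post and cheeks and meets the plate.
- upright_a_mid (a point): centre (32.5 mm above the bench) of a like cell standing upright on the bench, 18.4 mm in diameter, 65 mm high, z up: a bystander.
- upright_b_mid (a point): centre (32.5 mm above the bench) of another like cell standing upright on the bench: a bystander.
Mind the look-alikes: they are no part of the job. Of the things that look like the part that bears bay, take the one that is farthest to the robot's right at the start. Of the things that look like the part that bears cell_mid, the smaller one is meant.

How it is judged:
By the outcome, as a careful person would: the job done as asked, in the order asked, and still so for the second after the job is handed in, with the robot touching nothing.
It also fails if it takes over 43 s, if anything falls off the work surface, if the arm or the gripper's body presses on something with over 40 N, if the wrist force passes 120 N, or if a joint passes its speed limit or range.

ROBOT

A 7-joint arm with a two-finger parallel gripper is mounted at the origin on a cart in front of the work surface, level with it; the furniture and walls round the work are solid. World frame = base frame: x ahead of the robot, y to its left, z up, the work surface at z = 0. Lengths are in m, angles in rad, forces in N, time in s.
With the tool pointing down it reaches from about 0.4 to 0.9 m from the base axis. Payload 5.6 kg.
Tool frame: the origin (TCP) lies midway between the tips of the shut fingers; the grasp point (between the pads) lies 19 mm behind it; z points along the fingers, y is the line along which they close (so a half turn about z gives the same grasp; the last joint's range is limited). The gripper opens to 92 mm and grips with 3 to 60 N. Pads are 20 mm wide; open, the fingers measure 128 mm over their backs; the gripper's body (75 mm by 189 mm) begins 69 mm behind the grasp point.
Start: joints at [1.269, 0.468, -0.012, 1.603, 0.006, 1.071, -0.056], TCP at [0.166, -0.628, 0.215] pointing down, gripper open.
Joint ranges: [-2.53, 2.53], [-0.31, 2.02], [-1.57, 1.55], [0.28, 2.44], [-1.29, 4.43], [0.15, 1.84], [-2.92, 2.92]. Speed limits (rad/s): [2.57, 2.57, 3.14, 3.14, 3.14, 3.14, 3.14].

INTERFACE

Orientations are given as a 3x3 rotation matrix whose columns are the frame's x, y, z axes.
In Python, from station import env, effector, solver, viewer, workorder, search_frame, tip_of gives the robot as it stands. Calls block until the motion is done:
- env.reach(position, orientation): joint-space move of the TCP to a pose.
- env.movel(position, frame=None, rate=0.15): straight line of the TCP; frame=None keeps the orientation; rate is the mean speed in m/s.
- env.goto_joints(angles): joint-space move.
- effector.release() and effector.grasp(squeeze=None): open the fingers fully, or close them until they stop; squeeze is the grip in N (None keeps the last).
- env.pause(seconds).
- solver.inverse_kinematics(position, orientation): joint angles nearest the present ones, or None.
- env.sense(): the state.
- viewer.read_camera(name): name is "side" or "top" or "wrist"; returns (picture, depth): 480x640x3 uint8, red, green, blue; 480x640 float32, m along the optical axis (not along the pixel's ray), 0 where there is no reading.
- viewer.camera_info(name): a dict with "intrinsics" (3x3 intrinsics, pixels), "eye" and "rotation" of the camera in the world; the wrist camera has in their place "T_tool_cam" (4x4, takes a point from camera to tool coordinates, whose origin is the TCP and whose axes are the flange's). Camera axes: x right, y up, looking along -z (the intrinsics and any distortion apply to the point x, -y, -z); pixel columns grow to the right and rows downward; lengths in m; the calibration is good to about 2 mm. The wrist camera is an equidistant fisheye: a pixel r from the principal point sees the ray r / f radians off the axis. A picture is of the moment at which its call begins: read the wrist's pose just before it. camera_info takes no time and is no camera call.
A pose or a line that the arm cannot do raises env.PlanningError and nothing moves.
- workorder.finish_job(): hands the job in; it is judged then, once.
Trained networks look in the newest picture that a camera, given by its name, has taken for a name from the list of things; names that differ only in an ending like _2 or _b are one class to them, and where a whole thing is asked for, a point or a joint stands for the part that bears it (a point fixed in the world has none). Each returns a list of dicts, best first, with "score" (0 to 1); they miss things now and then, are a little off and sometimes report something else, mostly with a low value. They report only what shows in the picture. A call takes as long as a camera call. They do not tell look-alikes from the thing itself.
- search_frame(camera, name): "at" ([x, y, z] in m, in world coordinates, good to about 4 mm: the middle of the surface that is visible of it).
- tip_of(camera, name): "at" ([x, y, z] in m, in world coordinates, good to about 4 mm: a listed point, or the origin of a listed thing).
The state is a dict: "t": time; "joint_positions": joint angles; "joint_velocities": joint speeds; "tau": joint torques, N m; "ee_pos": TCP position; "tcp_rot": TCP orientation; "wrist_force": force on the tool from outside, world axes, zero at the start; "moment": the same for the moment, N m; "gripper_width": finger opening in m; "grasp_force": force on a finger pad.
Only numpy, scipy, OpenCV 4.12 (cv2) and the standard library are available. Lean on these libraries where they do the work, as an engineer would, in place of code of your own. Each camera call takes 0.05 s, during which the arm holds its last target. There are 200 camera calls.

## Working session

There is one attempt and no reset: what is moved stays moved. The work goes in short steps, each a Python script; the robot and the scene stay as the last script left them, time stands still between calls to the robot, and variables do not carry over. Pictures are saved under pics/ and viewed, at most 10 in all, crops included, and the job is handed in when it is done.

```bash
mkdir -p pics; ls; cat > h.py <<'E'
import numpy as np, cv2
from station import env, effector, solver, viewer, workorder, search_frame, tip_of
def save(img,n): cv2.imwrite('pics/'+n,cv2.cvtColor(img,cv2.COLOR_RGB2BGR))
def cloud(cam):
    rgb,d=viewer.read_camera(cam); ci=viewer.camera_info(cam); K=np.array(ci['intrinsics'])
    v,u=np.mgrid[:480,:640]
    p=np.stack([(u-K[0,2])/K[0,0]*d,-(v-K[1,2])/K[1,1]*d,-d],-1)
    return rgb,d,p@np.array(ci['rotation']).T+np.array(ci['eye'])
def pix(cam,p):
    ci=viewer.camera_info(cam);K=np.array(ci['intrinsics']);q=np.array(ci['rotation']).T@(np.array(p)-ci['eye'])
    return (K[0,2]+K[0,0]*q[0]/-q[2]).round(),(K[1,2]-K[1,1]*q[1]/-q[2]).round()
E
python3 - <<'E'
from h import *
for c in ['top','side']:
    rgb,d,P=cloud(c); save(rgb,c+'.png'); np.savez('/tmp/'+c,rgb=rgb,d=d,P=P); print(viewer.camera_info(c))
    for n in ['cell_mid','bay','carriage','upright_a_mid']:
        for f in (search_frame,tip_of):
            try:
                for r in f(c,n): print(c,n,f.__name__,np.round(r['at'],3),round(r['score'],2),pix(c,r['at']))
            except Exception as e: print(n,f.__name__,e)
print(env.sense()['t'])
E
```

```text
pics
{'intrinsics': array([[608.06963306,   0.        , 315.48552474],
       [  0.        , 608.06963306, 239.26231595],
       [  0.        ,   0.        ,   1.        ]]), 'eye': array([0.3467261 , 0.23232881, 1.53350531]), 'rotation': array([[-0.02010837,  0.989565  , -0.14267716],
       [-0.99974321, -0.01841012,  0.01321307],
       [ 0.01044849,  0.14290621,  0.98968108]])}
top cell_mid call [ 0.444 -0.031  0.021] 0.73 (np.float64(414.0), np.float64(286.0))
top cell_mid call [ 0.546 -0.127  0.047] 0.68 (np.float64(453.0), np.float64(243.0))
top cell_mid call [ 0.446 -0.032  0.006] 0.78 (np.float64(413.0), np.float64(285.0))
top cell_mid call [ 0.546 -0.131  0.039] 0.62 (np.float64(454.0), np.float64(243.0))
top bay call [0.479 0.168 0.008] 0.84 (np.float64(333.0), np.float64(273.0))
top bay call [0.397 0.558 0.008] 0.7 (np.float64(178.0), np.float64(309.0))
top bay call [ 0.72  -0.084  0.051] 0.38 (np.float64(433.0), np.float64(174.0))
top bay call [0.484 0.203 0.035] 0.92 (np.float64(320.0), np.float64(271.0))
top bay call [0.412 0.592 0.034] 0.84 (np.float64(162.0), np.floa
[... 1096 characters left out ...]
  0.012] 0.71 (np.float64(307.0), np.float64(326.0))
side bay call [0.394 0.509 0.026] 0.97 (np.float64(251.0), np.float64(224.0))
side bay call [0.411 0.594 0.038] 0.73 (np.float64(253.0), np.float64(209.0))
side bay call [0.484 0.201 0.036] 0.62 (np.float64(304.0), np.float64(264.0))
side carriage call [0.405 0.57  0.056] 0.53 (np.float64(252.0), np.float64(206.0))
side carriage call [0.477 0.18  0.05 ] 0.49 (np.float64(302.0), np.float64(262.0))
carriage call it knows: bay, cell_mid, upright_a_mid, upright_b_mid
side upright_a_mid call [0.718 0.016 0.036] 0.65 (np.float64(428.0), np.float64(289.0))
side upright_a_mid call [0.724 0.024 0.035] 0.49 (np.float64(429.0), np.float64(287.0))
0.8
```

View pics/top.png

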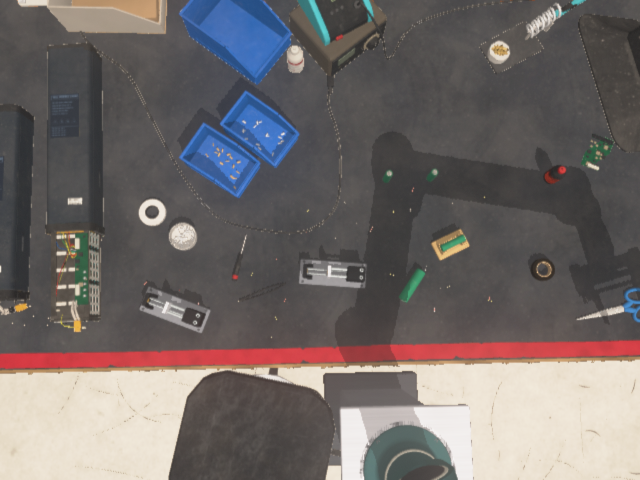

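View pics/side.png

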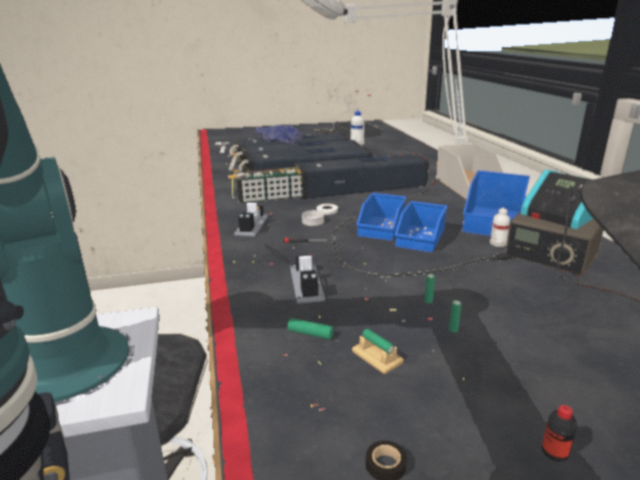

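The top view shows these candidates:
- **Cells:** the cradle cell is at (452,243), the bigger loose green cylinder at (413,285), and the uprights at (389,176) and (433,174).
- **Testers:** one is at (333,272) with y≈0.2, the other at (175,307) with y≈0.59.

I choose the cradle cell because it is the smaller one, and the tester at (333,272) because it is farthest right. Next I'll measure both in close crops.

```bash
python3 - <<'E'
from h import *
T=np.load('/tmp/top.npz');rgb=T['rgb']
a=cv2.resize(rgb[215:315,290:390],(400,400),interpolation=cv2.INTER_CUBIC);b=cv2.resize(rgb[215:265,425:475],(400,400),interpolation=cv2.INTER_CUBIC)
save(np.hstack([a,b]),'crop.png')
for c in ['top','side']:
    Z=np.load(f'/tmp/{c}.npz');P=Z['P'];C=Z['rgb'].astype(int)
    g=(C[...,1]>C[...,0]*1.5)&(C[...,1]>C[...,2]*1.2)&(C[...,1]>50)
    def near(x,y,r): return np.hypot(P[...,0]-x,P[...,1]-y)<r
    m=g&near(.546,-.13,.06)&(P[...,2]>.03)&(P[...,2]<.06); q=P[m]
    mu=q.mean(0); w,v=np.linalg.eigh(np.cov((q-mu)[:,:2].T)); ax=v[:,1]; s=(q-mu)[:,:2]@ax; t=(q-mu)[:,:2]@v[:,0]
    print(c,'cell',m.sum(),mu.round(4),'mid',(mu[:2]+ax*(s.max()+s.min())/2).round(4),'ax',ax.round(3),np.degrees(np.arctan2(ax[1],ax[0])),'len',np.ptp(s),np.ptp(t),'zmax',q[:,2].max())
    gl=g&near(.445,-.03,.08); q=P[gl]; print('loose',len(q),np.percentile(q,[2,98],axis=0).round(3).tolist())
    for x,y in [(.717,.023),(.72,-.05)]:
        q=P[near(x,y,.045)&(P[...,2]>.055)]; print('upr',len(q),q.mean(0).round(4) if len(q) else '')
    for lo,hi in [(.006,.018),(.034,.043),(.05,.06),(.062,.072)]:
        q=P[near(.48,.17,.12)&(P[...,2]>lo)&(P[...,2]<hi)]
        if len(q)>3:
            r=cv2.minAreaRect(q[:,:2].astype(np.float32)*1000); print('tester',lo,len(q),q.mean(0).round(4),np.round(r[0],1),np.round(r[1],1),r[2])
E
```

```text
top cell 148 [ 0.5472 -0.1277  0.0443] mid [ 0.5472 -0.1278] ax [-0.414  0.91 ] 114.43594294990955 len 0.06246131155450957 0.015605763488023651 zmax 0.053131659285281074
loose 343 [[0.411, -0.054, 0.012], [0.482, 0.003, 0.03]]
upr 52 [0.7196 0.0279 0.0637]
upr 47 [ 0.7214 -0.0857  0.0625]
tester 0.006 1456 [0.4769 0.1786 0.0095] [477.9 168.2] [230.8 236.2] 44.306884765625
tester 0.034 98 [0.4816 0.2146 0.039 ] [479.1 179.5] [132.6  34.9] 84.66001892089844
tester 0.05 241 [0.4738 0.1188 0.0553] [476.7 139.9] [92.1 36.1] 82.90203857421875
tester 0.062 38 [0.4792 0.1694 0.0655] [475.6 141.3] [89.  24.7] 83.50080108642578
side cell 273 [ 0.547  -0.1348  0.0419] mid [ 0.5466 -0.1338] ax [-0.42   0.908] 114.81701665451993 len 0.06500433634733643 0.01697870299924203 zmax 0.047064898370816954
loose 585 [[0.41, -0.061, 0.003], [0.485, -0.008, 0.026]]
upr 60 [0.7221 0.0205 0.0616]
upr 45 [ 0.7222 -0.0896  0.0629]
tester 0.006 458 [0.4737 0.1445 0.0102] [482.4 166. ] [169.   61.8] 84.85507202148438
tester 0.034 107 [0.4775 0.1441 0.0383] [481.5 165.4] [155.2  33.9] 84.48162078857422
tester 0.05 231 [0.4779 0.1231 0.0553] [479.9 135.7] [93.5 35.7] 83.3729019165039
tester 0.062 35 [0.4817 0.1773 0.0651] [483.6 178. ] [10.1 28.2] 87.49524688720703
```

View pics/crop.png

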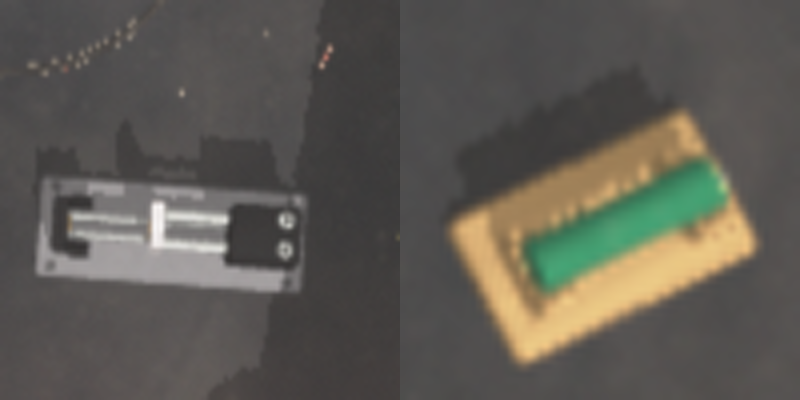

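The crop confirms both choices. The cell lies in the wooden cradle (right half, about 115° yaw). In the tester (left half), the post is at the image left, i.e. +y, the plate is in the middle and the housing is on the right. I'll move over the cradle and look with the wrist camera, and refine the tester meanwhile.

```bash
cat >> h.py <<'E'
def rot(yaw):  # tool down, tool y along world yaw
    c,s=np.cos(yaw),np.sin(yaw); y=np.array([c,s,0]);z=np.array([0,0,-1.]);return np.column_stack([np.cross(y,z),y,z])
def pick(pos,yaw):
    q0=np.array(env.sense()['joint_positions']);best=None
    for k in (0,np.pi):
        q=solver.inverse_kinematics(pos,rot(yaw+k))
        if q is not None:
            m=np.abs(np.array(q)-q0).max(); print('ik',np.degrees(yaw+k),np.round(q,2))
            if best is None or m<best[0]: best=(m,yaw+k)
    return best[1]
def wcloud():
    s=env.sense(); rgb,d=viewer.read_camera('wrist'); ci=viewer.camera_info('wrist');K=np.array(ci['intrinsics']);T=np.array(ci['T_tool_cam'])
    v,u=np.mgrid[:480,:640]; a=(u-K[0,2])/K[0,0]; b=(v-K[1,2])/K[1,1]; r=np.hypot(a,b)+1e-9; t=np.where(r<1.4,np.tan(np.minimum(r,1.4)),0)/r
    p=np.stack([a*t*d,-b*t*d,-d],-1)@T[:3,:3].T+T[:3,3]
    return rgb,d,p@np.array(s['tcp_rot']).T+np.array(s['ee_pos'])
def rect(q,n):
    if len(q)<4: print(n,len(q));return
    r=cv2.minAreaRect(q[:,:2].astype(np.float32)*1000); print(n,len(q),'mean',q.mean(0).round(4),np.round(r[0],1),np.round(r[1],1),round(r[2],1))
def tester(P):
    e=np.array([np.cos(np.radians(84.8)),np.sin(np.radians(84.8))]);n=np.array([-e[1],e[0]]);o=np.array([.484,.203])
    D=P[...,:2]-o; s=D@e;l=D@n;z=P[...,2]
    w=np.abs(l)<.03
    rect(P[w&(s>.01)&(s<.055)&(z>.032)&(z<.046)],'post')
    rect(P[w&(s>-.05)&(s<0)&(z>.059)&(z<.072)],'plate')
    rect(P[w&(s>-.11)&(s<-.04)&(z>.05)&(z<.062)],'housing')
    rect(P[(np.abs(l)<.05)&(np.abs(s+.035)<.1)&(z>.006)&(z<.016)],'base')
def cell(rgb,P,x=.547,y=-.129):
    C=rgb.astype(int);g=(C[...,1]>C[...,0]*1.5)&(C[...,1]>C[...,2]*1.2)&(C[...,1]>50)
    q=P[g&(np.hypot(P[...,0]-x,P[...,1]-y)<.05)&(P[...,2]>.03)&(P[...,2]<.06)]; rect(q,'cell'); return q
E
python3 - <<'E'
from h import *
for c in ['top','side']:
    Z=np.load(f'/tmp/{c}.npz'); print(c); tester(Z['P'])
s=env.sense(); print(np.round(s['tcp_rot'],2).tolist())
y=pick([.547,-.13,.2],np.radians(114.6-90)); env.reach([.547,-.13,.2],rot(y))
rgb,d,P=wcloud(); save(rgb,'w1.png'); np.savez('/tmp/w1',rgb=rgb,d=d,P=P)
q=cell(rgb,P); print('zmax',np.percentile(q[:,2],99) if len(q) else 0); print('wrist tester');tester(P); print(env.sense()['t'],y,tip_of('wrist','cell_mid'))
E
```

```text
top
post 81 mean [0.4849 0.2367 0.0384] [484.3 234.6] [22.  34.9] 84.2
plate 38 mean [0.4785 0.1822 0.065 ] [479.2 182.7] [ 7.3 26.5] 88.1
housing 258 mean [0.4735 0.1169 0.0558] [475.  126.2] [64.4 36.1] 82.9
base 1007 mean [0.4794 0.1784 0.01  ] [480.8 168.2] [199.7  99.9] 84.8
side
post 26 mean [0.4822 0.2346 0.0373] [483.9 234.7] [38.9 18.6] 30.2
plate 48 mean [0.4823 0.1771 0.0638] [483.6 177.6] [10.4 28.1] 84.2
housing 149 mean [0.4764 0.1112 0.0561] [477.4 114.2] [42.4 35.7] 83.4
base 443 mean [0.4736 0.1454 0.0099] [482.4 166. ] [169.   61.8] 84.9
[[0.97, 0.26, -0.0], [0.26, -0.97, -0.0], [-0.0, 0.0, -1.0]]
ik 24.599999999999994 [ 0.7   0.43 -0.67  1.8   0.31  1.02  0.34]
ik 204.6 [ 0.27  0.34 -0.12  1.83  0.05  0.97 -2.58]
cell 1322 mean [ 0.5483 -0.1286  0.044 ] [ 548.5 -129.6] [17.  63.4] 24.9
zmax 0.04684220600264323
wrist tester
post 0
plate 0
housing 0
base 176 mean [0.4959 0.0884 0.0096] [494.7  86.8] [28.1 12. ] 26.9
3.0917 0.42935099599060494 [{'at': [0.4472, -0.0293, 0.0139], 'score': 0.76}]
```

View pics/w1.png

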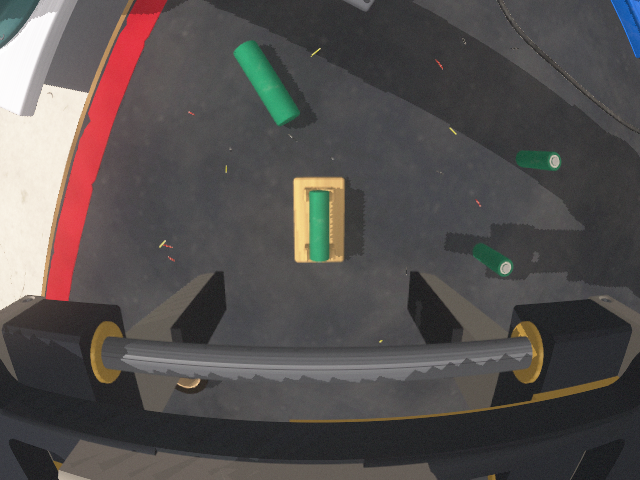

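The wrist view shows the cradle cell at (319,226), both uprights at (540,160) and (493,260), and the loose larger cell at (266,83). The cell measures (0.5485, -0.1295), axis yaw 115°, which is consistent with the other views. Next I'll grasp it, lift, and look at the tester on the way.

```bash
python3 - <<'E'
from h import *
y=np.radians(24.9)
env.movel([.5485,-.1295,.08],rot(y),rate=.15); env.movel([.5485,-.1295,.017],rate=.07)
effector.grasp(30); s=env.sense(); print('grip',s['gripper_width'],s['grasp_force'],s['t'])
env.movel([.5485,-.1295,.12],rate=.1)
y2=np.radians(-5.2); pos=[.475,.12,.2]
pick(pos,y2); env.reach(pos,rot(y2))
rgb,d,P=wcloud(); save(rgb,'w2.png'); np.savez('/tmp/w2',rgb=rgb,d=d,P=P); tester(P)
s=env.sense(); print('grip',s['gripper_width'],s['grasp_force'],s['t'],np.round(s['ee_pos'],4),np.round(s['wrist_force'],2), np.round(s['tcp_rot'],3).tolist())
C=rgb.astype(int);g=(C[...,1]>C[...,0]*1.5)&(C[...,1]>C[...,2]*1.2)&(C[...,1]>50)
q=P[g&(P[...,2]>.15)]; rect(q,'held')
if len(q): print(np.percentile(q,[1,50,99],axis=0).round(4).tolist())
print(tip_of('wrist','bay'))
E
```

```text
grip 0.017675496023639697 29.999855160713196 6.2583
ik -5.2 [ 0.25  0.29 -0.65  1.97  0.22  0.95 -0.6 ]
ik 174.79999999999998 [ 0.7   0.61 -1.34  1.95  0.66  1.13  2.14]
post 709 mean [0.4865 0.2353 0.0382] [486.3 232.7] [24.5 35.4] 84.8
plate 328 mean [0.4815 0.1808 0.0664] [481.5 180.8] [ 7.5 26. ] 84.8
housing 1048 mean [0.4767 0.1266 0.0559] [476.6 125.2] [24.  34.8] 84.4
base 6558 mean [0.4816 0.1814 0.0104] [480.7 170.5] [167.9  62.5] 84.7
grip 0.01743882163670097 29.999518990516663 8.55 [0.4754 0.1186 0.1994] [-0.   -1.07 -0.68] [[0.092, 0.996, -0.001], [0.996, -0.092, -0.0], [-0.0, -0.001, -1.0]]
held 4656 mean [0.4765 0.1301 0.2269] [478.7 136.9] [69.6 68.5] 42.0
[[0.4663, 0.1038, 0.2142], [0.4766, 0.1307, 0.2268], [0.4862, 0.1513, 0.2294]]
[{'at': [0.4857, 0.2029, 0.0318], 'score': 0.62}]
```

View pics/w2.png

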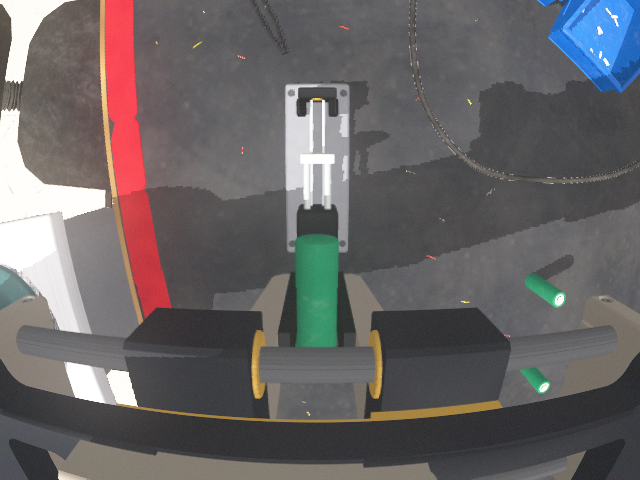

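The wrist view shows the cell held straight at (317,290). The tester's post is at (317,100), its plate at (317,158) and its housing at (317,220). The post and plate both put the bay at (0.4835, 0.2024), yaw 84.8°. The fingertips have to clear the cheeks while pressing, so I'll press at +24.5 mm.

```bash
cat >> h.py <<'E'
E_=np.array([np.cos(np.radians(84.8)),np.sin(np.radians(84.8)),0]); B=np.array([.4835,.2024,.036-.019]); Y2=np.radians(-5.2)
def go(y,z,rate,lat=0):
    # integral correction for the small following error
    env.movel(B+E_*y/1000+[0,0,z/1000],rot(Y2),rate=rate); return st()
def st():
    s=env.sense(); r=np.array(s['ee_pos'])-B; n=np.array([E_[1],-E_[0],0])
    print('y %.1f lat %.1f z %.1f'%(r@E_*1e3,r@n*1e3,r[2]*1e3),'Fy %.1f Flat %.1f Fz %.1f'%(np.dot(s['wrist_force'],E_),np.dot(s['wrist_force'],n),s['wrist_force'][2]),'w %.2f t %.1f'%(s['gripper_width']*1e3,s['t'])); return s
E
python3 - <<'E'
from h import *
go(24,80,.15); go(24,25,.08)
for y in (18,13,8,3,-2,-6): go(y,24.5,.03)
rgb,d,P=wcloud(); save(rgb[60:460,120:520],'w3.png')
E
```

```text
y 23.4 lat 0.5 z 80.4 Fy -0.1 Flat -0.1 Fz -0.3 w 17.54 t 9.7
y 24.3 lat 0.1 z 25.1 Fy -0.3 Flat -0.2 Fz 0.9 w 17.49 t 10.6
y 17.6 lat 0.3 z 24.8 Fy -1.4 Flat 1.4 Fz -0.0 w 17.71 t 10.9
y 13.6 lat 0.1 z 24.8 Fy 1.8 Flat -1.0 Fz 0.2 w 17.72 t 11.2
y 8.1 lat 0.1 z 24.6 Fy 2.4 Flat -0.3 Fz 1.1 w 17.37 t 11.6
y 2.9 lat 0.1 z 24.6 Fy 3.4 Flat -0.8 Fz 2.8 w 17.76 t 11.9
y -2.1 lat 0.1 z 24.6 Fy 4.0 Flat 0.7 Fz 1.1 w 17.60 t 12.2
y -5.8 lat 0.1 z 24.6 Fy 4.3 Flat -0.7 Fz 0.3 w 17.28 t 12.5
```

View pics/w3.png

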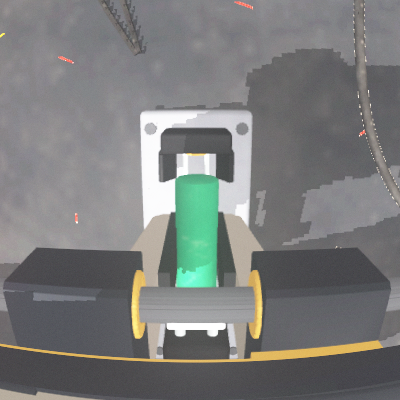

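The cell end at (197,180) is centred between the cheeks and short of the post at (197,140). The measured push force matches the spring. Now I'll lower it.

```bash
python3 - <<'E'
from h import *
for z in (14,7,4,2,1,0.3):
    s=go(-6,z,.03)
    if np.abs(s['wrist_force']).max()>12: print('STOP');break
E
```

```text
y -6.1 lat -0.2 z 13.5 Fy 4.9 Flat 0.7 Fz -2.5 w 17.20 t 13.0
y -6.1 lat -0.1 z 6.7 Fy 4.7 Flat 1.3 Fz -0.9 w 17.58 t 13.4
y -6.0 lat 0.0 z 3.9 Fy 5.2 Flat 0.9 Fz -0.0 w 17.39 t 13.7
y -6.0 lat 0.0 z 2.0 Fy 4.7 Flat -0.1 Fz 1.5 w 17.45 t 13.9
y -6.0 lat 0.0 z 1.0 Fy 5.1 Flat 0.5 Fz 0.8 w 17.31 t 14.2
y -6.0 lat 0.0 z 0.3 Fy 4.3 Flat 0.9 Fz 1.7 w 17.75 t 14.4
```

```bash
python3 - <<'E'
from h import *
z=0.3
while z>-2.5:
    z-=.5; s=go(-6,z,.02)
    if s['wrist_force'][2]>5: break
y=-6
while y<2:
    y+=1; s=go(y,z+.2,.02)
    if np.dot(s['wrist_force'],E_)<0: break
E
```

```text
y -6.0 lat 0.0 z -0.1 Fy 4.5 Flat -0.5 Fz 4.1 w 17.55 t 14.7
y -5.9 lat 0.1 z -0.2 Fy 3.2 Flat -0.5 Fz 7.6 w 17.83 t 14.9
y -5.7 lat 0.0 z -0.2 Fy 2.3 Flat -1.4 Fz 6.8 w 17.96 t 15.2
y -5.5 lat -0.0 z -0.3 Fy 0.6 Flat -0.3 Fz 8.5 w 17.68 t 15.4
y -5.0 lat -0.0 z -0.3 Fy -0.4 Flat -0.7 Fz 8.5 w 17.95 t 15.7
```

It is resting on the rails, and what I feel is rail friction. I'll ease off slightly and go forward to the post, then release.

```bash
python3 - <<'E'
from h import *
y=-5
while y<2:
    y+=1; s=go(y,.2,.02)
    if np.dot(s['wrist_force'],E_)<-4: break
effector.release(); env.pause(.3); st()
go(y,80,.12); go(-70,150,.2); rgb,d,P=wcloud(); tester(P); save(rgb,'w4.png')
C=rgb.astype(int);g=(C[...,1]>C[...,0]*1.5)&(C[...,1]>C[...,2]*1.2)&(C[...,1]>50)
q=P[g&(np.hypot(P[...,0]-.4835,P[...,1]-.2024)<.06)];rect(q,'loaded'); print(np.percentile(q[:,2],[2,50,98]))
for r in (q-np.r_[B[:2],0])[:,:2]@E_[:2],: print('along',np.percentile(r,[1,99]))
a=viewer.read_camera('side')[0]; t=viewer.read_camera('top')[0]
save(np.hstack([cv2.resize(a[225:345,260:480],(440,240)),cv2.resize(t[150:270,280:460],(360,240))]),'end.png')
E
```

```text
y -4.4 lat -0.0 z -0.1 Fy 3.0 Flat 0.5 Fz 0.2 w 17.53 t 15.9
y -2.8 lat -0.1 z 0.0 Fy 3.4 Flat 1.0 Fz -0.9 w 17.50 t 16.2
y -1.8 lat -0.0 z 0.1 Fy 4.2 Flat 1.4 Fz -1.8 w 17.45 t 16.4
y -0.9 lat -0.1 z 0.1 Fy 4.5 Flat 1.2 Fz -2.1 w 17.76 t 16.7
y 0.0 lat -0.1 z 0.2 Fy 3.7 Flat 1.2 Fz -2.3 w 17.49 t 16.9
y 0.6 lat -0.1 z 0.2 Fy 2.4 Flat 0.8 Fz -2.4 w 17.92 t 17.2
y 0.7 lat -0.1 z 0.1 Fy -1.8 Flat 0.7 Fz 0.8 w 17.53 t 17.4
y 2.0 lat 0.0 z 0.2 Fy -0.4 Flat -0.1 Fz 1.0 w 91.77 t 18.9
y 1.6 lat -0.3 z 79.6 Fy 0.3 Flat 0.4 Fz -1.0 w 92.19 t 19.7
y -69.8 lat -0.4 z 149.4 Fy 0.0 Flat 0.2 Fz -0.1 w 92.04 t 20.3
post 1374 mean [0.4862 0.2308 0.0404] [486.  228.9] [31.9 36.6] 84.9
plate 461 mean [0.4802 0.1663 0.0661] [480.3 166. ] [ 8.2 28. ] 84.5
housing 2383 mean [0.4757 0.1163 0.0565] [475.7 115.1] [43.5 35.6] 84.9
base 6660 mean [0.4812 0.1783 0.0104] [480.5 169.8] [167.3  62.5] 85.0
loaded 1846 mean [0.4835 0.2026 0.0485] [482.8 193.5] [83.2 17.7] 84.7
[0.03926143 0.0444695  0.04757765]
along [-0.04902027  0.03163743]
```

View pics/w4.png

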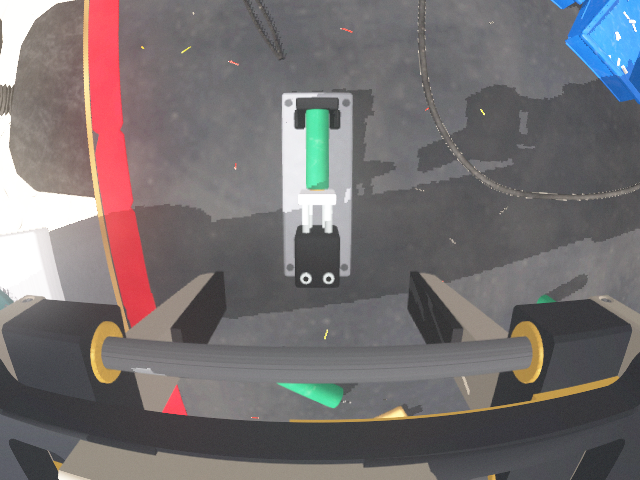

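View pics/end.png

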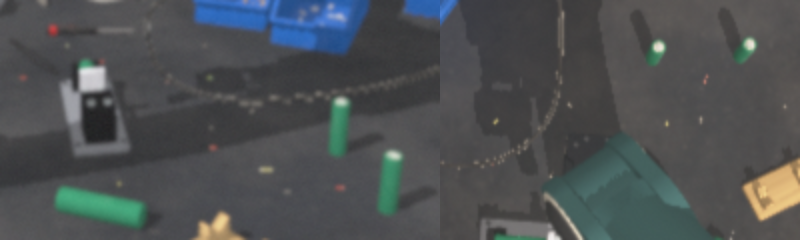

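The cell lies between the post at (317,103) and the plate at (317,198). The plate is about 15 mm back, as it should be with a cell clamped. Both uprights are still standing and the robot is clear, so I'm handing it in.

```bash
python3 -c "
from h import *
print(workorder.finish_job())"
```

```text
the job is handed in; nothing more can be done
None
```

The cell is clamped in the right-hand tester between carriage and post, resting on the rails; both upright cells are still standing, the robot is clear, and the job was handed in at about 20 s of the 43 s allowed.

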